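# Clamp the tall pot in the misting stand and give it a spray

## Task

Take the tallest of the three rectangular celadon pots out of the slotted rack and, without tipping or dropping it, stand it in the misting stand's bay between the two wire hoops, a broad face towards the spray nozzle. Turn the clamp knob clockwise fully home to lock the pot in, and only then press the spray cap fully down and let it spring back up. Leave everything else where it is.

Things in the scene. Friction and masses are not known exactly. Their poses are not given: they have to be found in the camera images.
- pot: tallest rectangular celadon pot, open on top: 40 mm (its x) by 58 mm (its y), 105 mm tall, walls 5 mm, 0.2-0.42 kg. Origin: centre of underside, z up. Broad faces look along its +x/-x, narrow ends along +y/-y. Starts in any rack slot, its y along the rack's x: only its ends can be gripped there, in the bay only its broad faces. So stand it on the open counter in between and take it the other way
- pot_mid: bystander: pot of the same plan and glaze, only 80 mm tall, in another slot of the rack; origin at the centre of its underside
- pot_low: bystander: pot of the same plan and glaze, only 60 mm tall, in another slot of the rack; origin at the centre of its underside
- rack: fixed plywood rack: base 100 mm (its x) by 168 mm (its y), 6 mm thick, on which the pots stand. Four slot walls 60 mm long in x, 4 mm thick, tops 116 mm above the counter, at y = -78, -26, 26, 78 mm make three slots 48 mm wide (4 mm clear beside each broad face of a pot), open at both x ends and above. Origin: centre of underside
- stand: fixed steel misting stand: base 100 mm (its x) by 280 mm (its y), 6 mm thick, origin at the centre of its underside, on the counter. Along its y: clamp post at y = -100 mm, pot bay at y = -15 mm, canister (upright, up to 70 mm across) at y = +100 mm with the white spray cap on top, 194 mm above the counter. The cap's nozzle points along the stand's -y, at the bay
- bay (a point): centre of the bay floor, 6 mm above the counter, axes as the stand's; the pot's origin belongs here, pot x along the stand's y (either way round). Hoops of 8 mm wire at x = -38 and +38 mm (68 mm clear between), 60 mm wide in y, tops 118 mm above the counter; low lip on the canister side, 26 mm from the centre, top 14 mm above the counter. Open to +y above the lip, to -y and above
- clamp_grip (a point): point on the upright axis of the clamp knob at grip height, 101 mm above the counter; its x axis lies along the knob's bar and turns with it. Bar: black block 58 mm long, 16 mm thick, 85 to 117 mm above the counter, on an 18 mm shaft. Clamp arm below, 20 to 38 mm above the counter, reaches 60 mm from the axis along this point's +x
- clamp (a joint): knob angle (rad): starts at 0 to 0.3 (arm swung aside, towards the stand's -x), grows clockwise seen from above to its stop at 1.3, where the arm points along the stand's +y with its rubber tip about 5 mm from the pot's broad face. Locked beyond 1.1. Friction 0.12 N m, no spring: stays where left
- cap_top (a point): centre of the top of the white spray cap, 36 mm across, 194 mm above the counter when up; pressed straight down, with shut fingertips for instance
- cap (a joint): how far the cap is pressed (m): 0 up, 0.008 fully down at its stop; its spring takes about 3 N to start and 10 N fully down, and brings it back up
- saucer: bystander: empty clay saucer, 116 mm across at the rim, 20 mm tall, on the counter between rack and stand or nearby; origin at the centre of its underside
- round_pot: bystander: round celadon pot, 90 mm across, 80 mm tall, on the counter between rack and stand or nearby; origin at the centre of its underside
- sieve: bystander: aluminium sieve, 150 mm across, 45 mm tall, towards the back; origin at the centre of its underside
- trowel: bystander: hand trowel lying flat towards the back, 250 mm long along its x (from -120 mm, the handle end, to +130 mm), 55 to 60 mm wide, 28 mm tall; origin on the counter under its middle
- tin: bystander: round lidded tin, 74 mm across, 82 mm tall, towards the back; origin at the centre of its underside
There are look-alikes about, which are no part of the job. What is shaped like the pot but blue, purple or red is not meant.

How it is judged:
By the outcome, as a careful person would: the job done as asked, in the order asked, and still so for the second after the job is handed in, with the robot touching nothing.
It also fails if it takes over 72 s, if anything falls off the work surface, if the arm or the gripper's body presses on something with over 40 N, if the wrist force passes 120 N, or if a joint passes its speed limit or range.

## Robot

A 6-joint arm with a two-finger parallel gripper is mounted at the origin on the work surface. World frame = base frame: x ahead of the robot, y to its left, z up, the work surface at z = 0. Lengths are in mm, angles in rad, forces in N, time in s.
With the tool pointing down it reaches from about 275 to 850 mm from the base axis. Payload 19 kg.
Tool frame: the origin (TCP) lies midway between the tips of the shut fingers; the grasp point (between the pads) lies 19 mm behind it; z points along the fingers, y is the line along which they close (so a half turn about z gives the same grasp; the last joint's range is limited). The gripper opens to 85 mm and grips with 20 to 120 N. Pads are 22 mm wide; open, the fingers measure 114 mm over their backs; the gripper's body (76 mm by 85 mm) begins 54 mm behind the grasp point. The pads swing forward as they close: fully open they stand 13 mm farther back than shut.
Start: joints at [-1.246, 0.15, 1.437, -0, 1.554, -0.134], TCP at [254.621, -515.514, 198.367] pointing down, gripper open.
Joint ranges: [-2.8, 2.8], [-0.68, 2.1], [0.12, 2.68], [-1.39, 4.53], [0.16, 2.79], [-2.81, 2.81]. Speed limits (rad/s): [1.89, 1.89, 2.22, 3.01, 3.01, 3.01].

## Interface

Orientations are given as a unit quaternion [x, y, z, w].
In Python, from bench import env gives the robot as it stands.
- The arm moves only by the tool move_arm, never from a script. Its argument "increments" is a list of rows, each a list of 3 entries, a list of its own where there are three numbers: the shift along the world's x, y, z in m, then the turn, a rotation vector about the world's x, y, z in rad, then the finger opening in m, from 0 to 0.0854. In form: [[[tx, ty, tz], [rx, ry, rz], grip], ...]. A call has 1 to 20 rows; each row shifts and turns the commanded pose from where the row before left it; what a row does not reach is not made up. A row lasts 1/8 s, in which the tool goes at most 62.5 mm and 10.7 degrees, less where a joint would pass 70% of its speed; a pose out of reach is approached as far as the arm can. A call is refused whole if a number of a shift passes 0.0625 or a number of a turn 0.188, either way. A call with a gripper value outside its range is refused whole. The fingers move at their own pace and stop on an object; "grip_force" is the grip in N (left out, the last holds). Time passes only in rows, so rows that do not move let the fingers close. It gives the time, the measured TCP pose, the force, the opening and the grip force at its end, in the units of the state.
- env.sense(): the state, without advancing time (a new reading comes with each control period).
- env.grab_frame(name): name is "scene" or "top"; returns a dict with "frame" (400x640x3 uint8, blue, green, red), "range_z" (400x640 float32, mm along the optical axis (not along the pixel's ray), 0 where there is no reading), "vfov" (degrees; the focal length in pixels is half the picture's height over the tangent of half this angle, whatever the lens; pixels are square), "cx", "cy" (the principal point, pixels), "k1" (the pictures are not rectified: a ray, as slopes to the right and down, at radius r is drawn at 1 + k1 r^2 times it, then the intrinsics apply), "R" (3x3) and "t" (3): a world point X has camera coordinates R X + t. Camera axes: x right, y down, z forward; pixel columns grow to the right and rows downward; lengths in mm; the calibration is good to about 2 mm. A picture is of the moment at which its call begins.
- env.sign_off(): hands the job in; it is judged then, once.
Trained networks look in the newest picture that a camera, given by its name, has taken for a name from the list of things; names that differ only in an ending like _2 or _b are one class to them, and where a whole thing is asked for, a point or a joint stands for the part that bears it (a point fixed in the world has none). Each returns a list of dicts, best first, with "confidence" (0 to 1); they miss things now and then, are a little off and sometimes report something else, mostly with a low value. They report only what shows in the picture. A call takes as long as a camera call. They do not tell look-alikes from the thing itself.
- env.spot_in(camera, target): "at" ([column, row] in pixels, amid what is visible of it).
The state is a dict: "time": time; "q": joint angles; "joint_velocities": joint speeds; "tau": joint torques, N m; "eef_pos": TCP position; "orientation": TCP orientation; "contact_force": force on the tool from outside, world axes, zero at the start; "moment": the same for the moment, N m; "width": finger opening in mm; "grasp_force": force on a finger pad.
Only numpy, scipy, OpenCV 4.12 (cv2) and the standard library are available. Lean on these libraries where they do the work, as an engineer would, in place of code of your own. Each camera call takes 0.05 s, during which the arm holds its last target. There are 200 camera calls.

## Working session

There is one attempt and no reset: what is moved stays moved. The work goes in short steps, Python scripts to look and compute and a tool call to move; the robot and the scene stay as the last step left them, time stands still between calls to the robot, and variables do not carry over. Pictures are saved under pics/ and viewed, at most 10 in all, crops included, and the job is handed in when it is done.

Besides the shell and the picture viewer there is one more tool, called after "Call:" in YAML: its name, and indented under it one key for each argument. move_arm: Moves the arm, as the interface text tells. Its arguments: {"type":"object","properties":{"increments":{"type":"array","items":{"type":"array"}},"grip_force":{"type":"number"}},"required":["increments"]}

```bash
mkdir -p pics; cat > h.py <<'E'
import numpy as np, cv2
from bench import env
def grab(n, save=None):
    f=env.grab_frame(n)
    if save: cv2.imwrite('pics/'+save,f['frame'])
    return f
def cloud(f):
    H,W=f['range_z'].shape; F=H/2/np.tan(np.radians(f['vfov'])/2)
    u,v=np.meshgrid(np.arange(W),np.arange(H))
    K=np.array([[F,0,f['cx']],[0,F,f['cy']],[0,0,1]])
    # invert radial
    xd=(u-f['cx'])/F; yd=(v-f['cy'])/F; x,y=xd.copy(),yd.copy()
    for _ in range(15):
        s=1+f['k1']*(x*x+y*y); x,y=xd/s,yd/s
    z=f['range_z']; C=np.stack([x*z,y*z,z],-1)
    P=(C-np.asarray(f['t']))@np.asarray(f['R'])
    P[z==0]=np.nan
    return P
E
python3 - <<'E'
from h import *
fs=[grab(n,n+'0.png') for n in('scene','top')]
np.set_printoptions(precision=1,suppress=True)
for n,f in zip(('scene','top'),fs):
    P=cloud(f); np.save(n+'P.npy',P)
    print(n,f['vfov'],f['k1'],'cam',-np.asarray(f['R']).T@f['t'])
    for t in 'pot pot_mid pot_low rack stand clamp_grip cap_top saucer round_pot sieve trowel tin'.split():
        for d in env.spot_in(n,t)[:4]:
            c,r=map(int,map(round,d['at'])); print(t,round(d['confidence'],2),c,r,P[r,c])
print(env.sense())
E
```

```text
scene 50.02920624712705 0.003561148777739657 cam [977.2 759.7 788.2]
pot 0.82 413 221 [388.2 167.   74.1]
pot 0.69 364 248 [566.3 209.9 106.1]
pot 0.62 437 254 [412.  282.7  71.8]
pot 0.56 449 309 [502.4 417.3  82.8]
pot_mid 0.58 378 267 [555.8 251.9  78. ]
pot_mid 0.25 286 310 [762.7 201.5   4.8]
pot_low 0.56 402 285 [501.8 278.6  12.8]
rack 0.95 381 278 [556.3 266.4  56.3]
stand 0.97 289 169 [ 515.3 -285.4    9.3]
stand 0.46 401 285 [504.5 278.1  13.9]
clamp_grip 0.79 269 142 [ 555.9 -332.1   98. ]
cap_top 0.47 307 141 [ 524.8 -131.2  194.6]
cap_top 0.31 374 189 [360.9 -35.9  31.7]
saucer 0.78 288 244 [667.7  17.8   6.2]
round_pot 0.71 373 191 [363.9 -36.   25.5]
sieve 0.94 286 309 [761.6 199.2   5. ]
trowel 0.77 228 212 [ 758.2 -184.8    6.1]
tin 0.98 232 252 [818.4  37.1  71.2]
top 49.69432962771246 -0.07519544379184592 cam [ 401.4   23.6 1197.8]
pot 0.8 229 274 [384.4 258.2 101.3]
pot 0.69 274 277 [376.1 154.9   7.8]
pot 0.58 174 233 [489.5 418.6  59.8]
pot_mid 0.86 237 216 [542.  261.   11.4]
pot_low 0.78 219 227 [510.1 307.6  21.2]
rack 0.76 247 224 [509.6 214.3 114.5]
stand 0
[... 157 characters left out ...]
4   8.9]
saucer 0.52 394 218 [ 517.6 -143.4  194.9]
round_pot 0.89 335 278 [374.4 -11.    2.9]
sieve 0.59 254 135 [777.1 222.1   6.1]
sieve 0.56 394 146 [ 746.3 -179.4    6.7]
trowel 0.89 396 144 [ 752.9 -185.6    4.6]
trowel 0.65 397 217 [ 519.9 -150.4  195.5]
tin 0.62 331 122 [790.3   2.4  82.5]
{'time': 1.3, 'q': array([-1.2,  0.2,  1.4,  0. ,  1.6, -0.1]), 'joint_velocities': array([-0.,  0., -0.,  0.,  0., -0.]), 'tau': array([ -0. , -71.3, -57.1,  -0. ,   0. ,   0. ]), 'eef_pos': array([ 254.6, -515.5,  198.3]), 'orientation': array([ 1. ,  0.2,  0. , -0. ]), 'contact_force': array([ 0.5,  0.4, -0.9]), 'moment': array([ 0.1,  0. , -0. ]), 'grasp_force': 0.0, 'width': 85.70369675576582}
```

```bash
python3 - <<'E'
import cv2
a=cv2.imread('pics/top0.png')
cv2.imwrite('pics/topc.png',cv2.resize(a[90:320,130:510],None,fx=2.1,fy=2.1,interpolation=cv2.INTER_CUBIC))
E
```

```text
(no output)
```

View pics/topc.png

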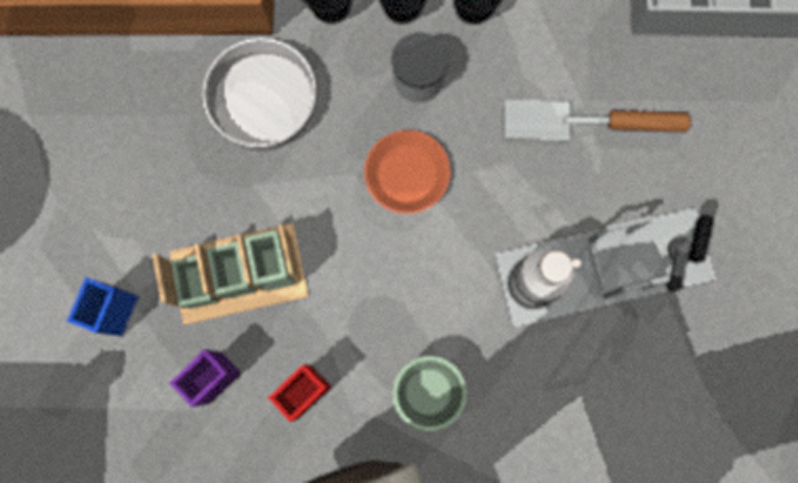

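View pics/scene0.png

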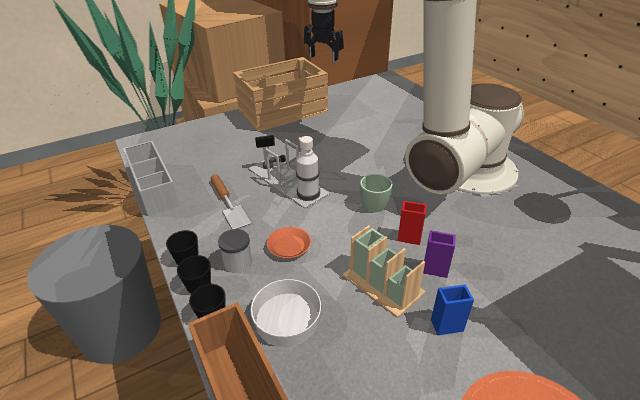

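The top view crop shows the rack with three green pots. The tallest is in the slot nearest the stand, at full-image pixel (257,213). The stand is on the right, with its cap at (394,217) and its knob at (463,203). The red, purple and blue pots are the look-alikes, on the robot's side of the rack.

```bash
python3 - <<'E'
from h import *
np.set_printoptions(precision=1,suppress=True)
Q={n:(cv2.imread(f'pics/{n}0.png'),np.load(n+'P.npy')) for n in('scene','top')}
def sel(n,lo,hi,box,col=None):
    im,P=Q[n]; m=(P[...,2]>lo)&(P[...,2]<hi)&(P[...,0]>box[0])&(P[...,0]<box[1])&(P[...,1]>box[2])&(P[...,1]<box[3])
    h=cv2.cvtColor(im,cv2.COLOR_BGR2HSV).astype(int); 
    if col=='g': m&=(h[...,0]>45)&(h[...,0]<85)&(h[...,1]>35)
    if col=='w': m&=(h[...,0]<25)&(h[...,1]>60)
    if col=='k': m&=h[...,2]<60
    return P[m]
def rect(nm,p):
    if len(p)<4: print(nm,len(p)); return
    (c,s,a)=cv2.minAreaRect(p[:,:2].astype(np.float32)); print(nm,len(p),'c',np.array(c),'s',np.array(s),'a',round(a,1),'zmed',np.median(p[:,2]).round(1))
R=(460,640,170,400)
S=(420,640,-420,-80)
for n in Q:
    print(n)
    rect('pot rim',sel(n,106,116,(460,640,170,260),'g'))
    rect('rack wood tops',sel(n,112,121,R,'w'))
    rect('rack base',sel(n,2,9,R,'w'))
    rect('rack all',sel(n,2,121,R,'w'))
    rect('mid rim',sel(n,80,92,R,'g'))
    rect('low rim',sel(n,60,72,R,'g'))
    rect('cap',sel(n,190,200,S))
    rect('bar',sel(n,105,121,(420,640,-400,-290),'k'))
    rect('hoops',sel(n,110,122,(420,640,-290,-190)))
    rect('base',sel(n,3.5,9,S))
    rect('saucer',sel(n,5,30,(600,760,-60,90)))
    rect('roundpot',sel(n,60,90,(300,450,-90,60)))
    rect('red',sel(n,40,130,(330,450,110,230)))
E
```

```text
scene
pot rim 164 c [541.  193.9] s [59.3 40.4] a 11.7 zmed 110.8
rack wood tops 219 c [531.6 245.1] s [ 61.5 161.7] a 13.1 zmed 115.7
rack base 753 c [532.  244.9] s [102.3 169.8] a 13.5 zmed 6.3
rack all 2228 c [532.  244.9] s [102.3 169.8] a 13.5 zmed 51.8
mid rim 219 c [536.7 220.3] s [58.7 90.1] a 12.2 zmed 85.9
low rim 276 c [530.3 244.5] s [ 60.2 140.7] a 15.1 zmed 65.6
cap 82 c [ 522.8 -142.9] s [32.9 33.4] a 41.1 zmed 193.5
bar 97 c [ 568.3 -336.5] s [18.7 54.8] a 77.2 zmed 114.2
hoops 82 c [ 548.  -254.2] s [83.6 57.9] a 13.2 zmed 116.5
base 995 c [ 530.6 -250. ] s [217.8 336.8] a 0.2 zmed 6.0
saucer 1002 c [667.6  22.3] s [113.  111.9] a 34.6 zmed 9.3
roundpot 431 c [380.4  -5.2] s [92.  88.7] a 12.1 zmed 72.9
red 706 c [378.9 153. ] s [46.4 57.8] a 44.2 zmed 85.6
top
pot rim 61 c [541.2 192.6] s [55.5 39.9] a 15.1 zmed 111.2
rack wood tops 141 c [532.1 245.1] s [ 59.2 162.1] a 13.3 zmed 115.6
rack base 466 c [529.4 256.5] s [100.9 192.4] a 13.3 zmed 6.1
rack all 961 c [529.5 256.1] s [100.9 193.2] a 13.3 zmed 9.3
mid rim 78 c [534.1 223. ] s [55.7 82.6] a 11.3 zmed 86.3
low rim 77 c [527.2 248. ] s [ 56.1 132.5] a 13.5 zmed 65.4
cap 167 c [ 521.4 -144.9] s [32.9 32.9] a 43.9 zmed 194.2
bar 124 c [ 566.8 -338.6] s [16.1 55.2] a 79.8 zmed 116.1
hoops 137 c [ 548.  -255.8] s [84.2 57.4] a 12.7 zmed 117.1
base 2167 c [ 529.9 -250.1] s [218.3 339.8] a 0.0 zmed 5.7
saucer 1083 c [675.7  14.8] s [150.6 146.8] a 0.0 zmed 10.3
roundpot 262 c [378.8  -7.6] s [88.1 88.3] a 45.1 zmed 78.8
red 265 c [379. 152.] s [40.3 59.4] a 43.9 zmed 102.3
```

```bash
cat >> h.py <<'E'
from scipy.spatial.transform import Rotation as Ro
def st():
    s=env.sense(); M=Ro.from_quat(s['orientation']).as_matrix()
    ya=np.degrees(np.arctan2(M[1,1],M[0,1]))
    np.set_printoptions(precision=3,suppress=True)
    print('t',round(s['time'],2),'p',s['eef_pos'],'yaxis',round(ya,2),'z',M[:,2],'w',round(s['width'],1),'F',s['contact_force'],'q',s['q'],'g',round(s['grasp_force'],1))
    return s,ya
E
python3 -c "
from h import *
st()"
```

```text
t 1.3 p [ 254.624 -515.502  198.344] yaxis -63.71 z [-0.  0. -1.] w 85.7 F [ 0.513  0.446 -0.85 ] q [-1.246  0.151  1.437  0.     1.554 -0.134] g 0.0
```

Call:
move_arm:
  increments:
    - [[0,0,0.05],[0,0,0],0.085]
    - [[0.0205,0.0507,0.03],[0,0,0.096],0.085]
    - [[0.0205,0.0507,0],[0,0,0.096],0.085]
    - [[0.0205,0.0507,0],[0,0,0.096],0.085]
    - [[0.0205,0.0507,0],[0,0,0.096],0.085]
    - [[0.0205,0.0507,0],[0,0,0.096],0.085]
    - [[0.0205,0.0507,0],[0,0,0.096],0.085]
    - [[0.0205,0.0507,0],[0,0,0.096],0.085]
    - [[0.0205,0.0507,0],[0,0,0.096],0.085]
    - [[0.0205,0.0507,0],[0,0,0.096],0.085]
    - [[0.0205,0.0507,0],[0,0,0.096],0.085]
    - [[0.0205,0.0507,0],[0,0,0.096],0.085]
    - [[0.0205,0.0507,0],[0,0,0.096],0.085]
    - [[0.0205,0.0507,-0.03],[0,0,0.096],0.085]
    - [[0.0205,0.0507,-0.05],[0,0,0.096],0.085]
    - [[0,0,0],[0,0,0],0.085]
    - [[0,0,0],[0,0,0],0.085]

```text
time: 3.42
eef_pos: [538.4, 186.2, 206.7]
orientation: [0.621, 0.784, -0.0, 0.0]
contact_force: [-0.0, 0.2, -0.2]
width: 85.1
grasp_force: 0.0
```

```bash
python3 -c "
from h import *
st()"
```

```text
t 3.42 p [538.419 186.173 206.681] yaxis 13.27 z [ 0. -0. -1.] w 85.1 F [-0.034  0.187 -0.189] q [ 0.198  0.137  1.436 -0.     1.568 -0.034] g 0.0
```

Call:
move_arm:
  increments:
    - [[0.0026,0.0071,0],[0,0,0],0.085]
    - [[0,0,-0.03],[0,0,0],0.085]
    - [[0,0,-0.03],[0,0,0],0.085]
    - [[0,0,-0.03],[0,0,0],0.085]
    - [[0,0,-0.03],[0,0,0],0.085]
    - [[0,0,-0.03],[0,0,0],0.085]
    - [[0,0,0],[0,0,0],0.085]
    - [[0,0,0],[0,0,0],0.085]
  grip_force: 50

```text
time: 4.42
eef_pos: [541.9, 193.4, 58.0]
orientation: [0.621, 0.784, 0.001, 0.001]
contact_force: [0.7, -0.1, -0.1]
width: 84.8
grasp_force: 0.0
```

```bash
python3 - <<'E'
from h import *
st(); grab('scene'); a=grab('scene','s1.png')['frame']
cv2.imwrite('pics/s1c.png',cv2.resize(a[170:330,310:470],None,fx=3.7,fy=3.7,interpolation=cv2.INTER_CUBIC))
E
```

```text
t 4.42 p [541.926 193.391  58.04 ] yaxis 13.25 z [ 0.002  0.    -1.   ] w 84.8 F [ 0.684 -0.12  -0.148] q [ 0.209  0.236  1.627  0.     1.276 -0.022] g 0.0
```

View pics/s1c.png

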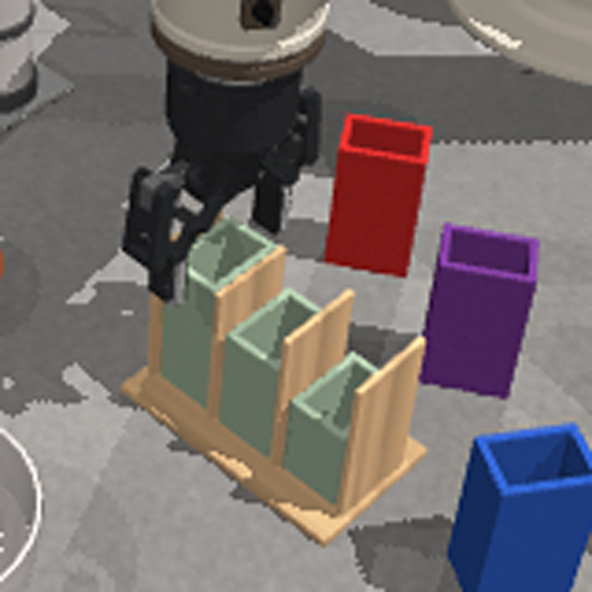

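The crop shows the open fingers straddling both ends of the tallest pot, with tips about 40 mm below its rim and clear of the slot walls. I'll close now.

Call:
move_arm:
  increments:
    - [[0,0,0],[0,0,0],0.07]
    - [[0,0,0],[0,0,0],0.062]
    - [[0,0,0],[0,0,0],0.056]
    - [[0,0,0],[0,0,0],0.045]
    - [[0,0,0],[0,0,0],0.045]
    - [[0,0,0],[0,0,0],0.045]
    - [[0,0,0],[0,0,0],0.045]
    - [[0,0,0.01],[0,0,0],0.045]
    - [[0,0,0.02],[0,0,0],0.045]
    - [[0,0,0],[0,0,0],0.045]
  grip_force: 50

```text
time: 5.78
eef_pos: [541.7, 193.7, 87.6]
orientation: [0.62, 0.784, 0.001, 0.001]
contact_force: [0.0, -0.1, -3.2]
width: 57.3
grasp_force: 55.0
```

Call:
move_arm:
  increments:
    - [[0,0,0.035],[0,0,0],0.045]
    - [[0,0,0.04],[0,0,0],0.045]
    - [[0,0,0.035],[0,0,0],0.045]
    - [[0,-0.02,0],[0,0,0],0.045]
    - [[-0.004,-0.035,0],[0,0,0],0.045]
    - [[-0.004,-0.035,0],[0,0,0],0.045]
    - [[-0.004,-0.035,0],[0,0,0],0.045]
    - [[-0.003,-0.03,0],[0,0,0],0.045]
    - [[-0.002,-0.014,-0.02],[0,0,0],0.045]
    - [[0,0,-0.035],[0,0,0],0.045]
    - [[0,0,-0.035],[0,0,0],0.045]
    - [[0,0,-0.025],[0,0,0],0.045]
    - [[0,0,-0.012],[0,0,0],0.045]
    - [[0,0,-0.005],[0,0,0],0.045]
    - [[0,0,0],[0,0,0],0.045]
    - [[0,0,0],[0,0,0],0.045]

```text
time: 7.78
eef_pos: [524.4, 24.4, 65.0]
orientation: [0.621, 0.784, 0.0, 0.0]
contact_force: [0.0, 0.0, -3.2]
width: 56.9
grasp_force: 55.4
```

Call:
move_arm:
  increments:
    - [[0,0,-0.008],[0,0,0],0.045]
    - [[0,0,-0.003],[0,0,0],0.045]
    - [[0,0,-0.0015],[0,0,0],0.045]
    - [[0,0,0],[0,0,0],0.045]

```text
time: 8.28
eef_pos: [524.0, 24.5, 51.6]
orientation: [0.621, 0.784, -0.0, -0.0]
contact_force: [0.4, 0.3, -3.0]
width: 56.8
grasp_force: 55.5
```

Call:
move_arm:
  increments:
    - [[0,0,-0.001],[0,0,0],0.045]
    - [[0,0,-0.0005],[0,0,0],0.045]
    - [[0,0,0],[0,0,0],0.045]

```text
time: 8.65
eef_pos: [524.2, 24.4, 50.9]
orientation: [0.62, 0.784, 0.0, 0.0]
contact_force: [-3.6, -0.2, 7.0]
width: 56.7
grasp_force: 56.6
```

```bash
python3 - <<'E'
from h import *
s,_=st(); P=cloud(grab('scene','s2.png'))
im=cv2.imread('pics/s2.png');h=cv2.cvtColor(im,cv2.COLOR_BGR2HSV).astype(int)
m=(h[...,0]>45)&(h[...,0]<85)&(h[...,1]>35)&(abs(P[...,0]-524)<60)&(abs(P[...,1]-24)<60)
p=P[m]; print(len(p),np.percentile(p[:,2],[0,1,5,50,95,99,100]))
E
```

```text
t 8.65 p [524.197  24.366  50.88 ] yaxis 13.3 z [ 0.001 -0.    -1.   ] w 56.7 F [-3.56  -0.25   7.001] q [-0.1    0.144  1.753 -0.     1.244 -0.332] g 56.6
856 [ -1.541   2.765   8.186  63.541 105.135 106.785 116.713]
```

Call:
move_arm:
  increments:
    - [[0,0,0],[0,0,0],0.058]
    - [[0,0,0],[0,0,0],0.062]
    - [[0,0,0],[0,0,0],0.075]
    - [[0,0,0],[0,0,0],0.085]
    - [[0,0,0.02],[0,0,0],0.085]
    - [[0,0,0.03],[0,0,0],0.085]
    - [[0,0,0.035],[0,0,0],0.085]
    - [[0,0,0.03],[0,0,0],0.085]
    - [[0,0,0],[0,0,-0.17],0.085]
    - [[0,0,0],[0,0,-0.175],0.085]
    - [[0,0,0],[0,0,-0.175],0.085]
    - [[0,0,0],[0,0,-0.175],0.085]
    - [[0,0,0],[0,0,-0.175],0.085]
    - [[0,0,0],[0,0,-0.175],0.085]
    - [[0,0,0],[0,0,-0.175],0.085]
    - [[0,0,0],[0,0,-0.175],0.085]
    - [[0,0,0],[0,0,-0.175],0.085]
    - [[0,0,0],[0,0,0],0.085]

```text
time: 10.95
eef_pos: [524.0, 24.5, 165.2]
orientation: [0.993, 0.117, -0.0, -0.0]
contact_force: [-0.0, -0.4, -0.8]
width: 84.8
grasp_force: 0.0
```

```bash
python3 - <<'E'
from h import *
s,_=st(); 
for n in('scene','top'):
    f=grab(n,n+'3.png'); P=cloud(f); im=f['frame'];h=cv2.cvtColor(im,cv2.COLOR_BGR2HSV).astype(int)
    m=(h[...,0]>45)&(h[...,0]<85)&(h[...,1]>35)&(abs(P[...,0]-524)<60)&(abs(P[...,1]-24)<60)
    p=P[m]; print(n,len(p),np.percentile(p[:,2],[1,50,99]))
    for lo,hi in((100,110),(10,110)):
        q=p[(p[:,2]>lo)&(p[:,2]<hi)]
        if len(q)>5: print(cv2.minAreaRect(q[:,:2].astype(np.float32)))
E
```

```text
t 10.95 p [524.015  24.454 165.169] yaxis -76.61 z [-0.  0. -1.] w 84.8 F [-0.013 -0.406 -0.788] q [-0.1    0.059  1.605  0.     1.477  1.237] g 0.0
scene 945 [  2.757  69.291 106.554]
((524.16845703125, 26.458818435668945), (59.932064056396484, 42.041229248046875), 13.633872032165527)
((524.5086059570312, 26.773662567138672), (60.77873229980469, 42.30318832397461), 12.693564414978027)
top 46 [  4.579  98.225 108.69 ]
((500.087890625, 18.40460968017578), (9.962347030639648, 38.26936340332031), 4.746582984924316)
((501.600830078125, 18.22294807434082), (10.956258773803711, 38.223480224609375), 11.673749923706055)
```

Call:
move_arm:
  increments:
    - [[0,0.001,-0.03],[0,0,0],0.085]
    - [[0,0,-0.03],[0,0,0],0.085]
    - [[0,0,-0.03],[0,0,0],0.085]
    - [[0,0,-0.019],[0,0,0],0.085]
    - [[0,0,0],[0,0,0],0.07]
    - [[0,0,0],[0,0,0],0.055]
    - [[0,0,0],[0,0,0],0.046]
    - [[0,0,0],[0,0,0],0.04]
    - [[0,0,0],[0,0,0],0.03]
    - [[0,0,0],[0,0,0],0.03]
    - [[0,0,0],[0,0,0],0.03]
    - [[0,0,0],[0,0,0],0.03]
    - [[0,0,0.01],[0,0,0],0.03]
    - [[0,0,0],[0,0,0],0.03]

```text
time: 12.8
eef_pos: [524.4, 25.5, 67.0]
orientation: [0.993, 0.116, 0.001, 0.0]
contact_force: [0.3, 0.4, -2.8]
width: 39.2
grasp_force: 51.5
```

Call:
move_arm:
  increments:
    - [[0,0,0.03],[0,0,0],0.03]
    - [[0,0,0.045],[0,0,0],0.03]
    - [[0,0,0.045],[0,0,0],0.03]
    - [[0,0,0.045],[0,0,0],0.03]
    - [[0,0,0.04],[0,0,0],0.03]
    - [[0.002,-0.021,0.003],[0,0,0],0.03]
    - [[0.0035,-0.04,0],[0,0,0],0.03]
    - [[0.0035,-0.04,0],[0,0,0],0.03]
    - [[0.0035,-0.04,0],[0,0,0],0.03]
    - [[0.0035,-0.04,0],[0,0,0],0.03]
    - [[0.0035,-0.04,0],[0,0,0],0.03]
    - [[0.0035,-0.04,0],[0,0,0],0.03]
    - [[0.001,-0.02,0],[0,0,0],0.03]
    - [[0,0,0],[0,0,0],0.03]
    - [[0,0,0],[0,0,0],0.03]

```text
time: 14.68
eef_pos: [548.1, -254.7, 274.3]
orientation: [0.993, 0.116, 0.0, -0.0]
contact_force: [-0.9, 0.5, -3.6]
width: 38.6
grasp_force: 51.8
```

```bash
python3 - <<'E'
from h import *
s,_=st(); f=grab('scene','s4.png'); P=cloud(f); im=f['frame'];h=cv2.cvtColor(im,cv2.COLOR_BGR2HSV).astype(int)
m=(h[...,0]>45)&(h[...,0]<85)&(h[...,1]>35)&(abs(P[...,0]-548)<70)&(abs(P[...,1]+255)<70)
p=P[m]; print(len(p),np.percentile(p[:,2],[1,50,99])); print(cv2.minAreaRect(p[:,:2].astype(np.float32)))
cv2.imwrite('pics/s4c.png',cv2.resize(im[40:220,200:400],None,fx=3,fy=3))
E
```

```text
t 14.68 p [ 548.056 -254.653  274.273] yaxis -76.63 z [ 0.  0. -1.] w 38.6 F [-0.883  0.486 -3.572] q [-0.563  0.2    1.228  0.     1.713  0.775] g 51.8
856 [218.969 273.934 322.456]
((547.6456298828125, -252.47195434570312), (62.751163482666016, 43.99655532836914), 10.813142776489258)
```

View pics/s4c.png

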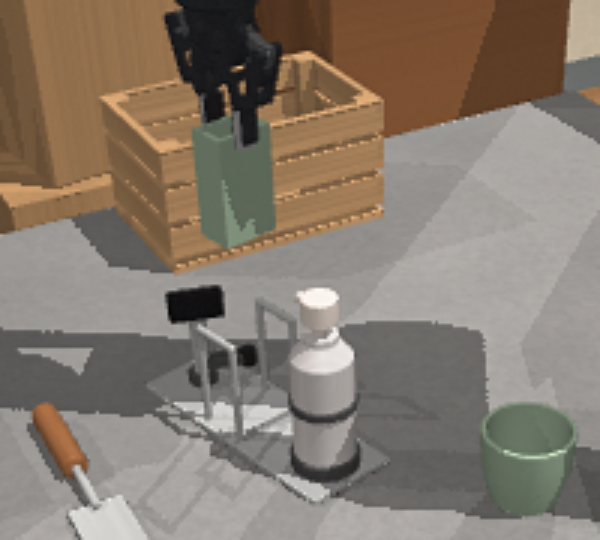

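The crop shows the pot upright above the bay, with the hoops and knob below it at crop (230,360) and (195,300). The canister is clear of it.

Call:
move_arm:
  increments:
    - [[0,-0.001,-0.03],[0,0,0],0.03]
    - [[0,0,-0.04],[0,0,0],0.03]
    - [[0,0,-0.04],[0,0,0],0.03]
    - [[0,0,-0.03],[0,0,0],0.03]
    - [[0,0,-0.025],[0,0,0],0.03]
    - [[0,0,-0.02],[0,0,0],0.03]
    - [[0,0,-0.015],[0,0,0],0.03]
    - [[0,0,-0.005],[0,0,0],0.03]
    - [[0,0,0],[0,0,0],0.03]

```text
time: 15.85
eef_pos: [548.2, -256.4, 69.5]
orientation: [0.993, 0.116, 0.0, 0.0]
contact_force: [-0.3, -0.6, -2.8]
width: 38.5
grasp_force: 51.7
```

Call:
move_arm:
  increments:
    - [[0,0,-0.004],[0,0,0],0.03]
    - [[0,0,-0.002],[0,0,0],0.03]
    - [[0,0,0],[0,0,0],0.03]

```text
time: 16.23
eef_pos: [548.0, -256.6, 63.3]
orientation: [0.993, 0.116, 0.0, -0.0]
contact_force: [-0.0, 0.3, -2.7]
width: 38.9
grasp_force: 51.8
```

Call:
move_arm:
  increments:
    - [[0,0,-0.0005],[0,0,0],0.03]
    - [[0,0,-0.0005],[0,0,0],0.03]
    - [[0,0,0],[0,0,0],0.03]

```text
time: 16.6
eef_pos: [548.2, -256.7, 63.1]
orientation: [0.993, 0.116, 0.0, 0.0]
contact_force: [-2.6, 0.5, 8.2]
width: 38.7
grasp_force: 53.1
```

Call:
move_arm:
  increments:
    - [[0,0,0],[0,0,0],0.042]
    - [[0,0,0],[0,0,0],0.05]
    - [[0,0,0],[0,0,0],0.06]
    - [[0,0,0],[0,0,0],0.06]
    - [[0,0,0.02],[0,0,0],0.06]
    - [[0,0,0.03],[0,0,0],0.06]
    - [[0,0,0.04],[0,0,0],0.06]
    - [[0,0,0.04],[0,0,0],0.06]
    - [[0,0,0],[0,0,0],0.06]

```text
time: 17.73
eef_pos: [549.0, -257.2, 195.5]
orientation: [0.993, 0.116, 0.002, 0.002]
contact_force: [0.6, 0.1, -1.1]
width: 59.8
grasp_force: 0.0
```

```bash
python3 - <<'E'
from h import *
s,_=st()
for n in('scene','top'):
    f=grab(n,n+'5.png'); P=cloud(f); im=f['frame'];h=cv2.cvtColor(im,cv2.COLOR_BGR2HSV).astype(int)
    m=(h[...,0]>45)&(h[...,0]<85)&(h[...,1]>35)&(abs(P[...,0]-548)<70)&(abs(P[...,1]+255)<70)
    p=P[m]; print(n,len(p),np.percentile(p[:,2],[1,50,99])); p=p[p[:,2]>100]
    if len(p)>4: print(cv2.minAreaRect(p[:,:2].astype(np.float32)))
    m=(h[...,2]<60)&(abs(P[...,0]-567)<60)&(abs(P[...,1]+338)<45)&(P[...,2]>80)&(P[...,2]<122)
    p=P[m]; print('bar',len(p)); 
    if len(p)>4: print(cv2.minAreaRect(p[:,:2].astype(np.float32)))
    if n=='scene': cv2.imwrite('pics/s5c.png',cv2.resize(im[60:220,220:380],None,fx=3.5,fy=3.5))
E
```

```text
t 17.73 p [ 549.029 -257.157  195.507] yaxis -76.66 z [ 0.004 -0.003 -1.   ] w 59.8 F [ 0.598  0.091 -1.055] q [-0.565  0.213  1.37   0.     1.554  0.773] g 0.0
scene 622 [ 10.295  71.227 112.375]
((548.054443359375, -255.08680725097656), (55.805694580078125, 41.598297119140625), 13.221776962280273)
bar 187
((568.3135986328125, -336.3171081542969), (18.65363311767578, 56.649173736572266), 70.77742767333984)
top 50 [ 22.943  68.958 367.899]
((548.1709594726562, -223.61483764648438), (53.97003936767578, 43.9047737121582), 63.35884094238281)
bar 23
((542.32958984375, -332.22320556640625), (14.265771865844727, 5.332229137420654), 63.9393424987793)
```

View pics/s5c.png

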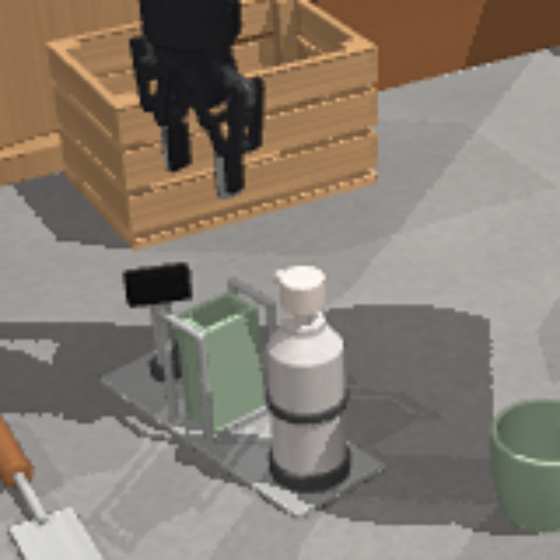

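The crop shows the pot upright in the bay between the hoops at crop (220,355), with its rim centred at (548,-255) mm. The bar at (155,285) is still swung aside. Next is the knob.

Call:
move_arm:
  increments:
    - [[0.0047,-0.02,0],[0,0,-0.107],0.05]
    - [[0.0047,-0.0203,0],[0,0,-0.107],0.045]
    - [[0.0047,-0.0203,0],[0,0,-0.107],0.045]
    - [[0.0046,-0.0202,0],[0,0,-0.107],0.045]
    - [[0,0,0],[0,0,0],0.045]
    - [[0,0,-0.03],[0,0,0],0.045]
    - [[0,0,0],[0,0,0],0.045]

```text
time: 18.7
eef_pos: [565.6, -336.0, 159.5]
orientation: [0.995, -0.097, -0.002, -0.001]
contact_force: [0.3, -0.2, -1.2]
width: 45.0
grasp_force: 0.0
```

```bash
python3 -c "
from h import *
st()"
```

```text
t 18.7 p [ 565.629 -336.03   159.52 ] yaxis -101.08 z [-0.004  0.003 -1.   ] w 45.0 F [ 0.28  -0.211 -1.173] q [-0.653  0.341  1.28   0.     1.525  1.111] g 0.0
```

Call:
move_arm:
  increments:
    - [[0.002,-0.002,0],[0,0,0],0.045]
    - [[0,0,-0.025],[0,0,0],0.045]
    - [[0,0,-0.03],[0,0,0],0.045]
    - [[0,0,-0.02],[0,0,0],0.045]
    - [[0,0,0],[0,0,0],0.045]
    - [[0,0,0],[0,0,0],0.03]
    - [[0,0,0],[0,0,0],0.02]
    - [[0,0,0],[0,0,0],0.01]
    - [[0,0,0],[0,0,0],0.01]
    - [[0,0,0],[0,0,0],0.01]
  grip_force: 30

```text
time: 19.95
eef_pos: [568.7, -339.4, 87.3]
orientation: [0.995, -0.097, 0.0, -0.0]
contact_force: [0.7, -0.8, -1.2]
width: 10.0
grasp_force: 0.0
```

```bash
python3 -c "
from h import *
s,_=st();print(s['moment'])"
```

```text
t 19.95 p [ 568.712 -339.384   87.279] yaxis -101.19 z [ 0.  0. -1.] w 10.0 F [ 0.691 -0.824 -1.206] q [-0.654  0.385  1.369  0.     1.387  1.112] g 0.0
[ 0.013 -0.004  0.051]
```

```bash
python3 - <<'E'
from h import *
a=grab('scene','s6.png')['frame']; b=grab('top','t6.png')['frame']
c=np.hstack([cv2.resize(a[90:210,210:330],(400,400)),cv2.resize(b[160:260,400:500],(400,400))])
cv2.imwrite('pics/s6c.png',c)
print([d for d in env.spot_in('scene','clamp_grip')])
E
```

```text
[{'at': [265.5, 142.6], 'confidence': 0.77}]
```

View pics/s6c.png

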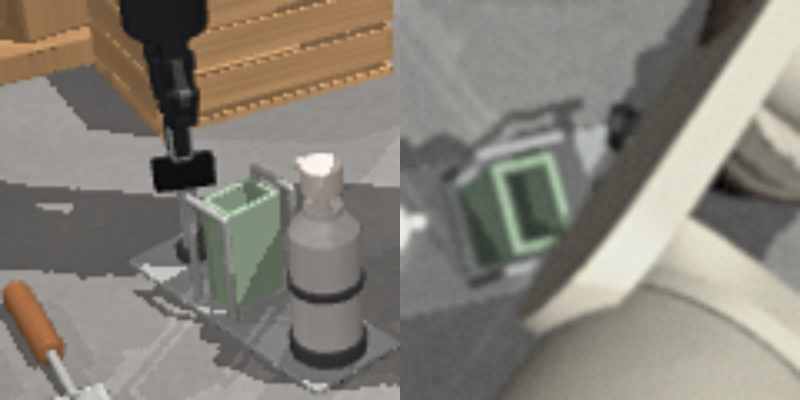

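```bash
python3 - <<'E'
from h import *
f=grab('scene','s7.png'); P=cloud(f); h=cv2.cvtColor(f['frame'],cv2.COLOR_BGR2HSV).astype(int)
F=200/np.tan(np.radians(f['vfov'])/2)
def pr(X):
    c=np.asarray(f['R'])@X+f['t']; x=c[:2]/c[2]; x=x*(1+f['k1']*(x@x)); return x*F+[f['cx'],f['cy']]
st()
for z in (87,106,117): print(z,pr(np.array([568.7,-339.4,z])))
for r in range(118,152,2):
    print(r,[tuple(P[r,c].round(0).astype(int)) if P[r,c,0]==P[r,c,0] else None for c in (258,262,266,270)], h[r,264,2])
E
```

```text
t 20.15 p [ 568.715 -339.331   87.181] yaxis -101.18 z [-0.  0. -1.] w 10.0 F [0.148 0.144 0.132] q [-0.654  0.386  1.369  0.     1.387  1.112] g 0.0
87 [264.621 145.094]
106 [264.034 139.836]
117 [263.689 136.748]
118 [(np.int64(586), np.int64(-324), np.int64(193)), (np.int64(590), np.int64(-279), np.int64(214)), (np.int64(578), np.int64(-279), np.int64(211)), (np.int64(445), np.int64(-583), np.int64(38))] 100
120 [(np.int64(586), np.int64(-324), np.int64(186)), (np.int64(590), np.int64(-281), np.int64(207)), (np.int64(578), np.int64(-279), np.int64(205)), (np.int64(447), np.int64(-580), np.int64(32))] 49
122 [(np.int64(579), np.int64(-347), np.int64(167)), (np.int64(588), np.int64(-287), np.int64(198)), (np.int64(575), np.int64(-289), np.int64(193)), (np.int64(450), np.int64(-576), np.int64(26))] 32
124 [(np.int64(493), np.int64(-587), np.int64(25)), (np.int64(587), np.int64(-291), np.int64(189)), (np.int64(573), np.int64(-297), np.int64(182)), (np.int64(446), np.int64(-588), np.int64(11))] 24
126 [(np.int64(498), np.int64(-578), np.int64(22)), (np.int64(586), np.int64(-296), np.in
[... 1734 characters left out ...]
 np.int64(99)), (np.int64(567), np.int64(-330), np.int64(95)), (np.int64(554), np.int64(-329), np.int64(92))] 16
146 [(np.int64(591), np.int64(-340), np.int64(90)), (np.int64(580), np.int64(-333), np.int64(90)), (np.int64(568), np.int64(-331), np.int64(88)), (np.int64(505), np.int64(-458), np.int64(2))] 10
148 [(np.int64(546), np.int64(-468), np.int64(1)), (np.int64(534), np.int64(-462), np.int64(1)), (np.int64(590), np.int64(-273), np.int64(119)), (np.int64(511), np.int64(-444), np.int64(3))] 108
150 [(np.int64(552), np.int64(-456), np.int64(1)), (np.int64(538), np.int64(-454), np.int64(-2)), (np.int64(593), np.int64(-266), np.int64(116)), (np.int64(584), np.int64(-258), np.int64(117))] 105
```

The depth readings put the near fingertip at about z 120 while the reported TCP is 87. So the real tips sit about 32 mm higher than the TCP, and they closed just above the bar. I'll reopen, go lower and watch the force.

Call:
move_arm:
  increments:
    - [[0,0,0.012],[0,0,0],0.02]
    - [[-0.001,0.001,0],[0,0,0],0.045]
    - [[0,0,0],[0,0,0],0.045]
    - [[0,0,-0.012],[0,0,0],0.045]
    - [[0,0,-0.01],[0,0,0],0.045]
    - [[0,0,-0.01],[0,0,0],0.045]
    - [[0,0,0],[0,0,0],0.045]

```text
time: 21.02
eef_pos: [567.3, -338.1, 65.9]
orientation: [0.995, -0.097, -0.001, -0.001]
contact_force: [0.7, -1.1, -0.0]
width: 44.9
grasp_force: 0.0
```

```bash
python3 - <<'E'
from h import *
f=grab('scene','s8.png');P=cloud(f);st()
cv2.imwrite('pics/s8c.png',cv2.resize(f['frame'][100:180,225:325],(750,600),interpolation=cv2.INTER_CUBIC))
E
```

```text
t 21.07 p [ 567.529 -338.22    66.645] yaxis -101.19 z [-0.001  0.001 -1.   ] w 45.2 F [-0.508  0.278 -0.018] q [-0.654  0.397  1.396  0.     1.349  1.112] g 0.0
```

View pics/s8c.png

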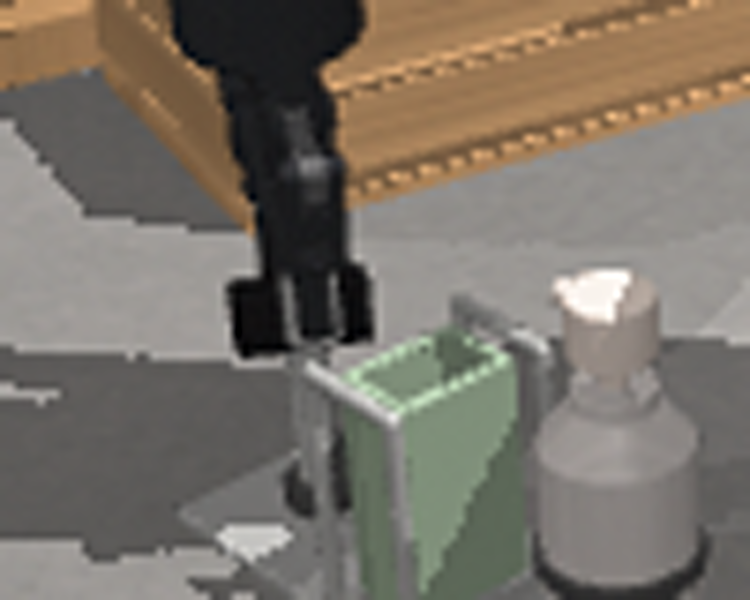

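The crop now shows the near finger in front of the bar at crop (310,305), so the fingers straddle it. I'll go 12 mm lower and close.

Call:
move_arm:
  increments:
    - [[0,0,-0.008],[0,0,0],0.045]
    - [[0,0,-0.004],[0,0,0],0.045]
    - [[0,0,0],[0,0,0],0.03]
    - [[0,0,0],[0,0,0],0.02]
    - [[0,0,0],[0,0,0],0.01]
    - [[0,0,0],[0,0,0],0.008]
    - [[0,0,0],[0,0,0],0.008]
    - [[0,0,0],[0,0,0],0.008]
  grip_force: 50

```text
time: 22.08
eef_pos: [567.8, -339.9, 55.6]
orientation: [0.995, -0.098, 0.001, 0.001]
contact_force: [0.9, -11.4, -3.5]
width: 15.2
grasp_force: 51.9
```

```bash
python3 -c "
from h import *
s,_=st();print(s['moment'])"
```

```text
t 22.07 p [ 567.821 -339.94    55.632] yaxis -101.22 z [ 0.001 -0.002 -1.   ] w 15.2 F [  0.922 -11.419  -3.479] q [-0.655  0.406  1.407 -0.001  1.326  1.112] g 51.9
[-1.555 -0.157 -0.073]
```

Call:
move_arm:
  increments:
    - [[0,-0.0015,0],[0,0,0],0.008]
    - [[0,0,0],[0,0,-0.1],0.008]
    - [[0,0,0],[0,0,-0.15],0.008]
    - [[0,0,0],[0,0,-0.15],0.008]
    - [[0,0,0],[0,0,-0.15],0.008]
    - [[0,0,0],[0,0,-0.15],0.008]
    - [[0,0,0],[0,0,0],0.008]

```text
time: 22.95
eef_pos: [567.5, -340.7, 55.6]
orientation: [0.901, -0.434, 0.0, 0.0]
contact_force: [-3.0, -6.2, 1.0]
width: 15.3
grasp_force: 52.5
```

```bash
python3 -c "
from h import *
s,_=st();print(s['moment'])"
```

```text
t 22.95 p [ 567.536 -340.656   55.596] yaxis -141.46 z [ 0.    -0.001 -1.   ] w 15.3 F [-3.009 -6.188  0.968] q [-0.656  0.407  1.406 -0.001  1.328  1.813] g 52.5
[-0.764  0.305 -0.19 ]
```

Call:
move_arm:
  increments:
    - [[0,-0.0005,0],[0,0,-0.12],0.008]
    - [[0,0,0],[0,0,-0.12],0.008]
    - [[0,0,0],[0,0,-0.12],0.008]
    - [[0,0,0],[0,0,-0.04],0.008]
    - [[0,0,0],[0,0,0],0.008]

```text
time: 23.58
eef_pos: [567.2, -340.9, 55.6]
orientation: [0.797, -0.604, -0.0, 0.0]
contact_force: [-7.0, -4.3, 2.9]
width: 15.3
grasp_force: 52.8
```

```bash
python3 -c "
from h import *
s,_=st();print(s['moment'])"
```

```text
t 23.57 p [ 567.194 -340.878   55.562] yaxis -164.27 z [-0.001 -0.001 -1.   ] w 15.3 F [-6.991 -4.318  2.893] q [-0.657  0.407  1.405 -0.001  1.329  2.21 ] g 52.8
[-0.38   0.74  -0.128]
```

Call:
move_arm:
  increments:
    - [[0,0,0],[0,0,-0.03],0.008]
    - [[0,0,0],[0,0,-0.02],0.008]
    - [[0,0,0],[0,0,0],0.008]

```text
time: 23.95
eef_pos: [567.2, -341.0, 55.5]
orientation: [0.782, -0.623, 0.0, 0.001]
contact_force: [-5.8, -4.2, 1.7]
width: 15.1
grasp_force: 52.7
```

```bash
python3 -c "
from h import *
s,_=st();print(s['moment'])"
```

```text
t 23.95 p [ 567.162 -340.992   55.545] yaxis -167.08 z [-0.001 -0.001 -1.   ] w 15.1 F [-5.778 -4.197  1.725] q [-0.657  0.408  1.405 -0.001  1.329  2.26 ] g 52.7
[-0.711  0.764  0.578]
```

The moment jumped from -0.13 to +0.58 N m, which means the stop. I'll nudge a little further, then release and rise.

Call:
move_arm:
  increments:
    - [[0,0,0],[0,0,-0.03],0.008]
    - [[0,0,0],[0,0,0],0.008]

```text
time: 24.2
eef_pos: [567.2, -341.3, 55.6]
orientation: [0.773, -0.635, 0.0, 0.001]
contact_force: [-5.3, -6.1, 0.8]
width: 15.5
grasp_force: 61.5
```

```bash
python3 -c "
from h import *
s,_=st();print(s['moment'])"
```

```text
t 24.2 p [ 567.214 -341.264   55.578] yaxis -168.79 z [-0.001 -0.002 -1.   ] w 15.5 F [-5.349 -6.12   0.758] q [-0.657  0.408  1.405 -0.002  1.328  2.289] g 61.5
[-1.11   0.799  1.077]
```

Call:
move_arm:
  increments:
    - [[0,0,0],[0,0,0],0.025]
    - [[0,0,0],[0,0,0],0.045]
    - [[0,0,0],[0,0,0],0.045]
    - [[0,0,0.03],[0,0,0],0.045]
    - [[0,0,0.045],[0,0,0],0.045]
    - [[0,0,0.045],[0,0,0],0.045]
    - [[0,0,0.055],[0,0,0],0.02]
    - [[-0.005,0.02,0.01],[0,0,0.15],0]
    - [[-0.0095,0.042,0],[0,0,0.15],0]
    - [[-0.0095,0.042,0],[0,0,0.15],0]
    - [[-0.0095,0.042,0],[0,0,0.15],0]
    - [[-0.007,0.031,0],[0,0,0.15],0]
    - [[-0.0047,0.02,0],[0,0,0.15],0]
    - [[0,0,0],[0,0,0],0]
    - [[0,0,0],[0,0,0],0]
  grip_force: 20

```text
time: 26.08
eef_pos: [522.7, -143.8, 240.2]
orientation: [0.972, -0.237, 0.0, 0.0]
contact_force: [-0.0, -1.3, 1.7]
width: -0.1
grasp_force: 0.0
```

```bash
python3 - <<'E'
from h import *
st()
f=grab('scene','s9.png'); P=cloud(f); im=f['frame'];h=cv2.cvtColor(im,cv2.COLOR_BGR2HSV).astype(int)
m=(h[...,0]>45)&(h[...,0]<85)&(h[...,1]>35)&(abs(P[...,0]-548)<70)&(abs(P[...,1]+255)<70)&(P[...,2]<120)
p=P[m]; print(len(p),np.percentile(p[:,2],[1,50,99])); print(cv2.minAreaRect(p[p[:,2]>100][:,:2].astype(np.float32)))
m=(h[...,2]<60)&(abs(P[...,0]-567)<60)&(abs(P[...,1]+338)<45)&(P[...,2]>105)&(P[...,2]<122)
p=P[m]; print('bar',len(p)); print(cv2.minAreaRect(p[:,:2].astype(np.float32)))
m=(np.abs(P[...,0]-522)<45)&(np.abs(P[...,1]+144)<45)
p=P[m]; z=p[:,2]; print('z hist',[(lo,int(((z>=lo)&(z<lo+6)).sum())) for lo in range(170,300,6)])
t=p[(z>215)]; i=np.argsort(t[:,2])[:40]; print('tip',t[i].mean(0),t[i][:,2].min())
t=p[(z>190)&(z<200)]; print('cap',cv2.minAreaRect(t[:,:2].astype(np.float32)))
cv2.imwrite('pics/s9c.png',cv2.resize(im[60:210,220:370],None,fx=3.9,fy=3.9,interpolation=cv2.INTER_CUBIC))
E
```

```text
t 26.07 p [ 522.664 -143.832  240.212] yaxis -117.39 z [ 0. -0. -1.] w -0.1 F [-0.019 -1.295  1.663] q [-0.411  0.071  1.442 -0.     1.629  1.638] g 0.0
618 [  9.25   70.826 112.314]
((548.24560546875, -255.067138671875), (54.11980056762695, 42.29251480102539), 12.2813720703125)
bar 84
((568.5816650390625, -337.6993713378906), (17.92452049255371, 58.944210052490234), 18.77315902709961)
z hist [(170, 28), (176, 24), (182, 29), (188, 57), (194, 30), (200, 0), (206, 0), (212, 0), (218, 0), (224, 0), (230, 0), (236, 0), (242, 0), (248, 0), (254, 0), (260, 0), (266, 0), (272, 11), (278, 14), (284, 19), (290, 19), (296, 19)]
tip [ 526.159 -136.481  281.529] 272.4274427750747
cap ((522.7689208984375, -144.58656311035156), (31.335987091064453, 36.017784118652344), 8.91488265991211)
```

View pics/s9c.png

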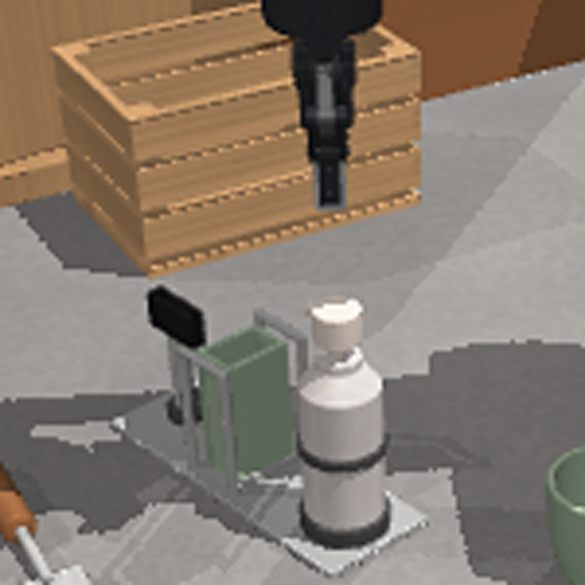

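The crop shows the knob turned, with the bar at crop (175,315), the pot still upright in the bay, and the fingertips above the cap. I'll check the knob angle from the top camera before spraying.

```bash
python3 - <<'E'
from h import *
f=grab('top','t9.png'); P=cloud(f); im=f['frame'];h=cv2.cvtColor(im,cv2.COLOR_BGR2HSV).astype(int)
for zl in(95,105):
    m=(h[...,2]<70)&(abs(P[...,0]-567)<45)&(abs(P[...,1]+338)<45)&(P[...,2]>zl)&(P[...,2]<122)
    p=P[m]; print('bar',len(p))
    if len(p)>4:
        print(cv2.minAreaRect(p[:,:2].astype(np.float32))); u,s,v=np.linalg.svd(p[:,:2]-p[:,:2].mean(0)); print(np.degrees(np.arctan2(v[0,1],v[0,0]))%180)
m=(h[...,2]<80)&(abs(P[...,0]-560)<60)&(abs(P[...,1]+320)<70)&(P[...,2]>20)&(P[...,2]<45)
p=P[m];print('arm',len(p),p.mean(0))
E
```

```text
bar 0
bar 0
arm 0 [nan nan nan]<stdin>:9: RuntimeWarning: Mean of empty slice.
  ret = um.true_divide(
```

```bash
python3 - <<'E'
from h import *
A=[]
for k in range(4):
    f=grab('scene'); P=cloud(f); h=cv2.cvtColor(f['frame'],cv2.COLOR_BGR2HSV).astype(int)
    A.append(P[(h[...,2]<60)&(abs(P[...,0]-567)<60)&(abs(P[...,1]+338)<45)&(P[...,2]>85)&(P[...,2]<122)])
p=np.vstack(A); 
for lo,hi in((85,112),(114,120),(85,120)):
    q=p[(p[:,2]>lo)&(p[:,2]<hi)][:,:2]; v=np.linalg.svd(q-q.mean(0),full_matrices=False)[2][0]
    print(lo,len(q),q.mean(0),np.degrees(np.arctan2(v[1],v[0]))%180, cv2.minAreaRect(q.astype(np.float32)))
E
```

```text
85 366 [ 570.62970962 -330.26574694] 108.75740373097581 ((572.219482421875, -335.31207275390625), (17.11989402770996, 61.20268630981445), 22.544342041015625)
114 186 [ 568.38694488 -334.82221125] 103.69394445826707 ((567.4815673828125, -335.99444580078125), (16.54620361328125, 59.605098724365234), 11.025836944580078)
85 576 [ 569.91323449 -331.8511796 ] 106.7776588747101 ((568.7108154296875, -336.5852966308594), (18.539031982421875, 61.244178771972656), 13.454315185546875)
```

The top face of the bar lies at 103.7°, against 103.2° for the stop, so the knob is fully home. Next I press the cap.

Call:
move_arm:
  increments:
    - [[0,0,-0.03],[0,0,0],0]
    - [[0,0,-0.03],[0,0,0],0]
    - [[0,0,-0.012],[0,0,0],0]
    - [[0,0,-0.003],[0,0,0],0]
    - [[0,0,-0.002],[0,0,0],0]
    - [[0,0,-0.002],[0,0,0],0]
    - [[0,0,0],[0,0,0],0]

```text
time: 27.25
eef_pos: [522.6, -143.4, 161.5]
orientation: [0.972, -0.235, 0.0, -0.0]
contact_force: [1.0, -0.2, 0.5]
width: -0.1
grasp_force: 0.0
```

Call:
move_arm:
  increments:
    - [[0,0,-0.002],[0,0,0],0]
    - [[0,0,-0.002],[0,0,0],0]
    - [[0,0,-0.001],[0,0,0],0]
    - [[0,0,0],[0,0,0],0]

```text
time: 27.75
eef_pos: [522.7, -143.4, 156.5]
orientation: [0.972, -0.235, 0.0, 0.0]
contact_force: [-0.5, -0.0, 6.9]
width: 0.1
grasp_force: 3.3
```

Call:
move_arm:
  increments:
    - [[0,0,-0.002],[0,0,0],0]
    - [[0,0,-0.002],[0,0,0],0]
    - [[0,0,-0.0005],[0,0,0],0]
    - [[0,0,0],[0,0,0],0]

```text
time: 28.25
eef_pos: [522.9, -143.5, 153.0]
orientation: [0.972, -0.235, 0.001, 0.0]
contact_force: [-3.7, 1.4, 17.0]
width: -0.3
grasp_force: 8.5
```

17 N is above the 10 N the spring needs, so the cap is at its stop. I'll push slightly more, hold, then release straight up.

Call:
move_arm:
  increments:
    - [[0,0,-0.0005],[0,0,0],0]
    - [[0,0,0],[0,0,0],0]
    - [[0,0,0],[0,0,0],0]

```text
time: 28.62
eef_pos: [522.9, -143.5, 153.0]
orientation: [0.972, -0.235, 0.001, 0.0]
contact_force: [-5.5, 2.0, 21.9]
width: 0.0
grasp_force: 10.9
```

Call:
move_arm:
  increments:
    - [[0,0,0.005],[0,0,0],0]
    - [[0,0,0.01],[0,0,0],0]
    - [[0,0,0.02],[0,0,0],0]
    - [[0,0,0.03],[0,0,0],0]
    - [[0,0,0.04],[0,0,0],0]
    - [[0,0,0.03],[0,0,0],0]
    - [[0,0,0],[0,0,0],0]
    - [[0,0,0],[0,0,0],0]

```text
time: 29.62
eef_pos: [522.3, -143.3, 285.4]
orientation: [0.972, -0.235, -0.001, -0.0]
contact_force: [0.0, -0.4, -0.7]
width: -0.1
grasp_force: 0.0
```

```bash
python3 - <<'E'
from h import *
st()
f=grab('scene','s10.png'); P=cloud(f); im=f['frame'];h=cv2.cvtColor(im,cv2.COLOR_BGR2HSV).astype(int)
m=(h[...,0]>45)&(h[...,0]<85)&(h[...,1]>35)&(abs(P[...,0]-548)<70)&(abs(P[...,1]+255)<70)&(P[...,2]<120)
p=P[m]; print(np.percentile(p[:,2],[1,50,99]),cv2.minAreaRect(p[p[:,2]>100][:,:2].astype(np.float32)))
m=(np.hypot(P[...,0]-522,P[...,1]+144)<14)&(P[...,2]>150)&(P[...,2]<220); print('cap top',np.percentile(P[m][:,2],[50,80,95]))
cv2.imwrite('pics/s10v.png',im)
E
```

```text
t 29.62 p [ 522.309 -143.25   285.373] yaxis -117.23 z [-0.001  0.001 -1.   ] w -0.1 F [ 0.029 -0.415 -0.725] q [-0.41   0.067  1.356  0.     1.719  1.636] g 0.0
[ 10.099  70.541 113.005] ((548.0580444335938, -255.05650329589844), (56.251190185546875, 43.83646774291992), 12.154451370239258)
cap top [186.162 194.246 195.225]
```

View pics/s10v.png

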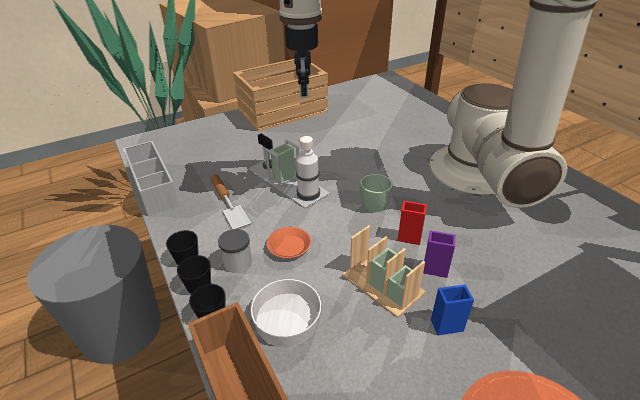

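The picture shows the pot locked upright in the bay (283,163) and the cap back up (307,143). The other pots and things are where they were, and the arm is clear, so I'm handing in.

```bash
python3 -c "
from bench import env
print(env.sign_off())"
```

```text
the job is handed in; nothing more can be done
None
```

The job is handed in: the tallest pot stands upright in the bay with a broad face to the nozzle, the clamp was turned to its stop, and only then was the cap pressed to its stop; it sprang back up, at about 30 s of the 72 s allowed.

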